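# Put the touch controller back on its desk stand

### The job

Put the meeting-room touch controller back on its sloping desk stand: hook the lip of its lower end under the bar at the foot of the stand, lower it onto the face, and nudge it sideways along the slot until the stand's locating pin drops into the hole in its back. Then press its upper end down until the catch snaps over it and it lies flat on the face. Leave the other things on the desk where they are.

Things in the scene. Friction and masses are not known exactly. Their poses are not given: they have to be found in the camera images.
- controller: Dark grey touch controller, black glass front with coloured tiles, silver trim; starts lying on its back on the desk, glass up. Case 124 (x) x 62 (y) x 20 (z) mm, 190 to 290 g. Origin: centre of its back; x points to its upper end, z out of the glass. Centre of mass about 12 mm from the origin towards the lower end. Grip it across the 62 mm width.
- controller_lip (a point): Middle of the lower edge of the free end of the silver lip at the lower end, at x = -72 mm, y = 0, z = 0 of the controller. The lip sticks out 10 mm from the case, is 56 mm wide, 4 mm thick and flush with the back. Axes as the controller's.
- controller_ledge (a point): Middle of the lower edge of the free end of the silver ledge at the upper end, at x = +67 mm, y = 0, z = 0 of the controller. The ledge sticks out 5 mm from the case, is 54 mm wide, 4 mm thick and flush with the back. The catch snaps over it.
- controller_socket (a point): Mouth of the round blind hole in the controller's back, 10.5 mm across and 12 mm deep, at x = +33 mm, y = 0, z = 0 of the controller. Not seen from above.
- stand: Desk stand of bent aluminium sheet, 104 mm wide, 150 mm deep, about 100 mm high with its catch, fixed to the desk. Origin: on the desk under the middle of the floor of its slot; x points from the foot of the slope to its back, z up.
- stand_face: Sloping face of the stand, 104 mm wide, 0.5 rad from level, low side towards the robot. Origin: middle of the slot's floor at the foot of the face, 13 mm above the desk; x points up the slope, y across it, z out of the face. Seated, the controller's axes match these and its origin is at x = 72 mm, with y wherever the pin has been set.
- stand_slot (a point): Same point as the face's origin. Slot for the lip: foot wall at x = 0, and a 4 mm thick bar that covers x = 0 to 5.5 mm, its underside 8 mm and its top 12 mm over the face. Ends closed at y = +-46 mm, so the lip can be slid 18 mm to either side of the middle. Gravity keeps the lip against the foot wall.
- stand_track (a point): Middle of the pin's cross track, on the face at x = 105 mm, y = 0, z = 0. The steel pin (8 mm across, tip tapered to 6.5 mm, 10 mm high) is clamped on it at any y from -11 to +11 mm and does not move; its place is not measured, so look or feel for it. Resting on its tip the controller is tilted 0.095 rad; over it, it drops to about 0.065 rad, ledge on the catch, and cannot be slid.
- stand_catch (a joint): Black sprung catch, 30 mm wide, at the top of the face: nose at face x = 137 mm, underside 5 mm, ramp from 6.5 to 11.5 mm, thumb tab to 18 mm over the face. Value: m it is pushed up the slope, 0 at rest, at most 0.007. About 5 to 15 N on the glass 12 mm from the upper end presses the ledge past the ramp (about 2 mm of travel); then it springs back to 0.
- keys: Bunch of brass keys with a purple tag, 104 x 121 x 8 mm, lying on the desk. Leave alone.
- staples_box: Small white and red carton, 34 x 56 x 14 mm. Leave alone.
- charger_brick: White wall charger, 73 x 56 x 27 mm. Leave alone.
- glue_stick: White and red glue stick lying on its side, 26 x 97 x 26 mm. Leave alone.
- binder_clip_3: Black binder clip, 49 x 41 x 18 mm. Leave alone.
- gel_bottle: Clear bottle with a black cap, 47 mm across, 160 mm high, standing. Leave alone. Beyond it, on the desk to the right of the robot, an upturned chair sticks up more than 0.3 m (fixed): draw the hand back towards the base before swinging the arm to the left.

How it is judged:
On the way, in this order (a step that is already met when the one before it is completed fails the run):
1. the lip is in the slot under the bar while the upper end is still raised (x of controller_lip in the frame of stand_face between -0.003 and 0.0045 m and z of controller_lip in the frame of stand_face between -0.003 and 0.005 m and angle between the z axis of controller and the z axis of stand_face, either way round above 0.085 rad), for 0.1 s.
2. the hole has dropped over the pin (x of controller_lip in the frame of stand_face below 0.0045 m and angle between the z axis of controller and the z axis of stand_face, either way round below 0.08 rad), for 0.1 s.
At the end, for the whole second after the job is handed in: The controller lies flat on the stand's face (both ends within 2.5 mm of it), its lip in the slot under the bar, square to the stand within 0.08 rad, the catch sprung back over its ledge to within 1 mm, at rest (x of controller_lip in the frame of stand_face between -0.003 and 0.0045 m and z of each of controller_lip, controller_ledge in the frame of stand_face below 0.0025 m and z of controller_ledge in the frame of stand_face above -0.003 m and angle between the x axis of controller and the x axis of stand_face, either way round below 0.08 rad and value of joint stand_catch below 0.001 m and linear speed of controller below 0.02 m/s); the robot touches nothing.
It fails at once if another thing on the desk is moved more than 30 mm (distance of any of keys, staples_box, charger_brick, glue_stick, binder_clip_3, gel_bottle from where it was at the start of the episode above 0.03 m).
It also fails if it takes over 51 s, if anything falls off the work surface, if the arm or the gripper's body presses on something with over 40 N, if the wrist force passes 120 N, or if a joint passes its speed limit or range.

### The arm

A 6-joint arm with a two-finger parallel gripper is mounted at the origin on a cart in front of the work surface, level with it; the furniture and walls round the work are solid. World frame = base frame: x ahead of the robot, y to its left, z up, the work surface at z = 0. Lengths are in m, angles in rad, forces in N, time in s.
With the tool pointing down it reaches from about 0.3 to 0.775 m from the base axis. Payload 14.6 kg.
Tool frame: the origin (TCP) lies at the very end of the fingers, on their centre line; the grasp point (between the pads) lies 19 mm behind it; z points along the fingers, y is the line along which they close (so a half turn about z gives the same grasp; the last joint's range is limited). The gripper opens to 94 mm and grips with 3 to 60 N. Pads are 16 mm wide; open, the fingers measure 119 mm over their backs; the gripper's body (75 mm by 177 mm) begins 78 mm behind the grasp point.
Start: joints at [1.062, 0.3, 1.521, -0, 1.321, -0.067], TCP at [0.235, 0.497, 0.205] pointing down, gripper open.
Joint ranges: [-3.03, 3.03], [-0.79, 2.21], [0.23, 2.52], [-1.04, 4.18], [0, 3.07], [-2.55, 2.55]. Speed limits (rad/s): [2.22, 2.22, 2.57, 3.14, 3.14, 3.14].

### API

Orientations are given as [roll, pitch, yaw] about the fixed x, y, z axes, in that order (R = Rz(yaw) Ry(pitch) Rx(roll)).
In Python, from station import ctrl, cams gives the robot as it stands. The module is installed in compiled form; this text tells all that it offers.
- The arm moves only by the tool arm_command, never from a script. Its argument "plan" is a list that holds one entry, the list of rows, each a list of 7 numbers: the shift along the tool's x, y, z in normalised numbers (1 is 600 mm), then the turn, a rotation vector about the tool's x, y, z in normalised numbers (1 is 120 degrees), then the closure, from -1 (fully open) to 1 (shut). A call has 1 to 12 rows; each row is the pose to reach, as a shift and turn from the pose commanded when the call began, along the tool's axes at that moment; what a row does not reach only later rows make up. A row lasts 1/10 s, in which the tool goes at most 50 mm and 8.59 degrees, less where a joint would pass 70% of its speed; a pose out of reach is approached as far as the arm can. A call with a gripper value outside its range is refused whole. The fingers move at their own pace and stop on an object; "squeeze" is the grip in N (left out, the last holds). Time passes only in rows, so rows that repeat a pose let the fingers close. It gives the time, the measured TCP pose, the force, the opening and the grip force at its end, in the units of the state.
- ctrl.get_obs(): the state, without advancing time (a new reading comes with each control period).
- cams.camera(name): name is "side" or "top"; returns (picture, depth): 400x640x3 uint8, blue, green, red; 400x640 float32, m along the optical axis (not along the pixel's ray), 0 where there is no reading.
- cams.camera_info(name): a dict with "fx", "fy", "cx", "cy" (pixels), "dist_coeffs" ([k1, k2, p1, p2, k3] as OpenCV has them; the pictures are not rectified), "world_to_cam" (4x4, takes a point from world to camera coordinates). Camera axes: x right, y down, z forward; pixel columns grow to the right and rows downward; lengths in m; the calibration is good to about 2 mm. A picture is of the moment at which its call begins. camera_info takes no time and is no camera call.
- ctrl.hand_in(): hands the job in; it is judged then, once.
The state is a dict: "time_s": time; "qpos": joint angles; "joint_vel": joint speeds; "tau": joint torques, N m; "ee_pos": TCP position; "eef_rot": TCP orientation; "force": force on the tool from outside, world axes, zero at the start; "moment": the same for the moment, N m; "grip_width": finger opening in m; "grip_force": force on a finger pad.
Only numpy, scipy, OpenCV 4.12 (cv2) and the standard library are available. Lean on these libraries where they do the work, as an engineer would, in place of code of your own. Each camera call takes 0.05 s, during which the arm holds its last target. There are 200 camera calls.

## Working session

There is one attempt and no reset: what is moved stays moved. The work goes in short steps, Python scripts to look and compute and a tool call to move; the robot and the scene stay as the last step left them, time stands still between calls to the robot, and variables do not carry over. Pictures are saved under pics/ and viewed, at most 10 in all, crops included, and the job is handed in when it is done.

Besides the shell and the picture viewer there is one more tool, called after "Request:" as name(argument=value, ...) on one line, values as JSON. arm_command: Moves the arm, as the interface text tells. Its arguments: {"type":"object","properties":{"plan":{"type":"array"},"squeeze":{"type":"number"}},"required":["plan"]}

```bash
mkdir -p pics; cat > h.py <<'E'
import numpy as np, cv2
from station import ctrl, cams
from scipy.spatial.transform import Rotation as R
def snap(n,f):
    p,d=cams.camera(n); cv2.imwrite(f'pics/{f}.png',p); np.save(f'pics/{f}.npy',d); return p,d
def px2w(n,d,pts):
    i=cams.camera_info(n); K=np.array([[i['fx'],0,i['cx']],[0,i['fy'],i['cy']],[0,0,1]])
    pts=np.array(pts,float); u=cv2.undistortPoints(pts.reshape(-1,1,2),K,np.array(i['dist_coeffs'])).reshape(-1,2)
    z=np.array([np.median(d[int(b)-1:int(b)+2,int(a)-1:int(a)+2]) for a,b in pts])
    c=np.c_[u*z[:,None],z,np.ones(len(z))]
    return (np.linalg.inv(np.array(i['world_to_cam']))@c.T).T[:,:3]
def w2px(n,P):
    i=cams.camera_info(n); K=np.array([[i['fx'],0,i['cx']],[0,i['fy'],i['cy']],[0,0,1]])
    T=np.array(i['world_to_cam']); return cv2.projectPoints(np.array(P,float).reshape(-1,1,3),cv2.Rodrigues(T[:3,:3])[0],T[:3,3],K,np.array(i['dist_coeffs']))[0].reshape(-1,2)
def cloud(n,d):
    v,u=np.mgrid[0:400,0:640]; i=cams.camera_info(n); K=np.array([[i['fx'],0,i['cx']],[0,i['fy'],i['cy']],[0,0,1]])
    q=cv2.undistortPoints(np.c_[u.ravel(),v.ravel()].astype(float).reshape(-1,1,2),K,np.array(i['dist_coeffs'])).reshape(-1,2)
    z=d.ravel(); c=np.c_[q*z[:,None],z,np.ones(len(z))]
    return ((np.linalg.inv(np.array(i['world_to_cam']))@c.T).T[:,:3]).reshape(400,640,3)
E
python3 - <<'E'
from h import *
np.set_printoptions(precision=3,suppress=True)
o=ctrl.get_obs(); print(o)
for n in('top','side'):
    snap(n,n+'0'); print(cams.camera_info(n))
E
```

```text
{'time_s': 0.0, 'qpos': array([ 1.062,  0.301,  1.522,  0.   ,  1.321, -0.067]), 'joint_vel': array([ 0.001, -0.002,  0.002, -0.001,  0.002, -0.001]), 'tau': array([  0.001, -53.18 , -35.275,   0.071,   0.024,  -0.   ]), 'ee_pos': array([0.235, 0.497, 0.205]), 'eef_rot': array([-3.14, -0.  ,  2.7 ]), 'force': array([-0.081, -0.9  ,  0.419]), 'moment': array([-0.057, -0.007,  0.033]), 'grip_force': 0.0, 'grip_width': 0.0940921106050616}
{'fx': 458.8472922335761, 'fy': 458.8472922335761, 'cx': 313.84100514543985, 'cy': 197.05075002885167, 'dist_coeffs': array([-0.075,  0.   ,  0.   ,  0.   ,  0.   ]), 'world_to_cam': array([[-0.004, -1.   ,  0.008,  0.007],
       [-0.995,  0.003, -0.097,  0.487],
       [ 0.097, -0.008, -0.995,  1.55 ],
       [ 0.   ,  0.   ,  0.   ,  1.   ]])}
{'fx': 485.0529819977849, 'fy': 485.0529819977849, 'cx': 334.0648088483862, 'cy': 196.44014044318098, 'dist_coeffs': array([0.012, 0.   , 0.   , 0.   , 0.   ]), 'world_to_cam': array([[ 0.899, -0.438,  0.013, -0.451],
       [-0.284, -0.606, -0.743,  0.222],
       [ 0.333,  0.664, -0.669,  1.181],
       [ 0.   ,  0.   ,  0.   ,  1.   ]])}
```

View pics/top0.png

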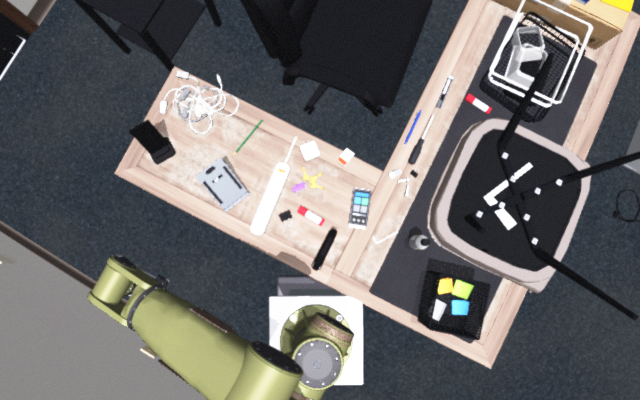

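View pics/side0.png

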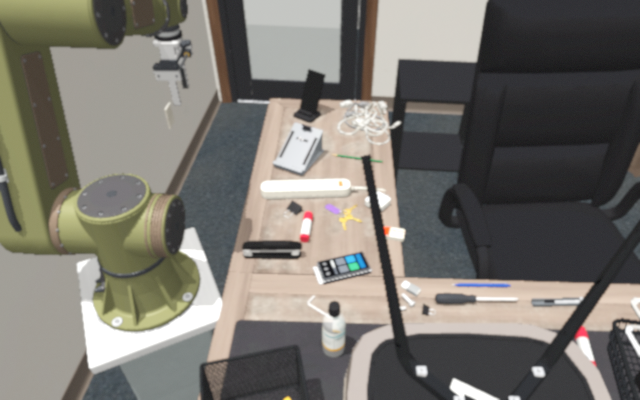

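The stand is at top (222,184) and side (299,148). The controller is at top (360,208) and side (343,267), and the gel bottle at top (420,241). I'll enlarge the stand and the controller.

```bash
python3 - <<'E'
import cv2,numpy as np
t=cv2.imread('pics/top0.png');s=cv2.imread('pics/side0.png')
f=lambda a,x,y,w,h,k:cv2.resize(a[y:y+h,x:x+w],None,fx=k,fy=k,interpolation=cv2.INTER_CUBIC)
a=np.hstack([f(t,190,150,66,50+16,6),f(t,330,175,66,66,6)])
b=np.hstack([f(s,265,115,66,66,6)[:200*2-4],f(s,310,240,66,66,6)])[:,:]
cv2.imwrite('pics/c0.png',a);cv2.imwrite('pics/c1.png',b)
E
python3 - <<'E'
from h import *
np.set_printoptions(precision=4,suppress=True)
d=np.load('pics/top0.npy')
print(px2w('top',d,[(222,183),(360,207),(365,200),(358,218),(300,240),(420,241),(310,215)]))
E
```

```text
[[ 0.5331  0.3158  0.0518]
 [ 0.4529 -0.1535  0.0185]
 [ 0.4769 -0.171   0.0192]
 [ 0.415  -0.146   0.0197]
 [ 0.3407  0.0533 -0.0004]
 [ 0.3351 -0.3311  0.1327]
 [ 0.4257  0.0185  0.0218]]
```

View pics/c0.png

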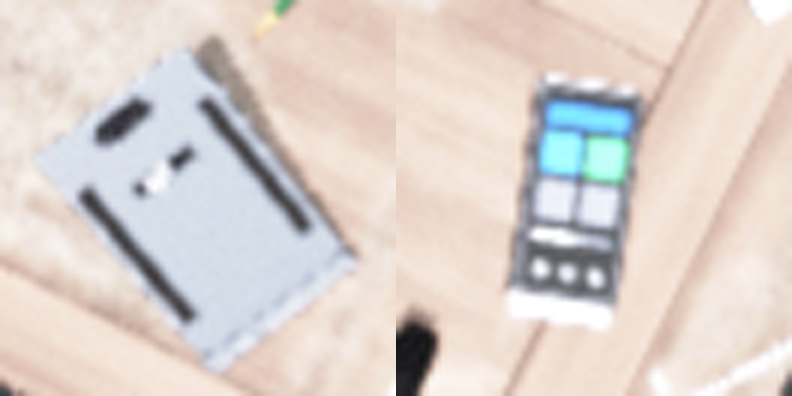

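View pics/c1.png

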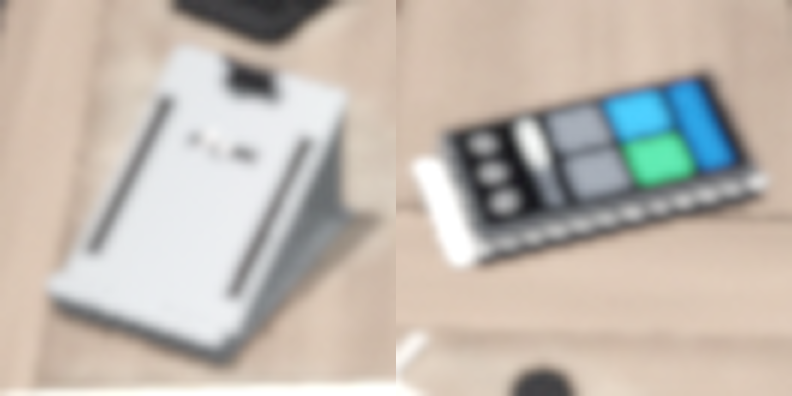

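```bash
python3 - <<'E'
from h import *
from scipy.optimize import least_squares
np.set_printoptions(precision=4,suppress=True)
D={n:np.load(f'pics/{n}0.npy') for n in('top','side')}
C={n:cloud(n,D[n]) for n in D}
# controller case
def ctl(p):
    c,s=np.cos(p[2]),np.sin(p[2]); r=np.array([[c,-s,0],[s,c,0],[0,0,1]])
    return lambda q: np.array(q)@r.T+[p[0],p[1],0]
for n in C:
    P=C[n].reshape(-1,3); m=(abs(P[:,0]-.45)<.1)&(abs(P[:,1]+.155)<.07)&(P[:,2]>.012)&(P[:,2]<.03)
    print(n,m.sum(),P[m].mean(0),cv2.minAreaRect((P[m,:2]*1000).astype(np.float32)))
    # stand face
    m=(P[:,2]>.02)&(abs(P[:,0]-.533)<.08)&(abs(P[:,1]-.316)<.08)&(P[:,2]<.085)
    Q=P[m]
    for _ in range(6):
        A=np.c_[Q[:,:2],np.ones(len(Q))]; k=np.linalg.lstsq(A,Q[:,2],rcond=None)[0]; r=A@k-Q[:,2]; Q=Q[abs(r)<max(.003,1.5*r.std())]
    g=np.hypot(*k[:2]); print('plane',len(Q),r.std(),'tilt',np.arctan(g),'yaw',np.arctan2(k[1],k[0]), 'cent',Q.mean(0))
    print(' rect',cv2.minAreaRect((Q[:,:2]*1000).astype(np.float32)))
tp=lambda x,y:(190+x/6,150+y/6); sp=lambda x,y:(265+x/6,115+y/6)
tc=lambda x,y:(330+(x-396)/6,175+y/6); sc=lambda x,y:(310+(x-396)/6,240+y/6)
o=[(-72,28,4),(-72,-28,4),(67,27,4),(67,-27,4)]
ot=[tc(507,312),tc(612,325),tc(548,75),tc(638,85)]
f=lambda p:(w2px('top',ctl(p)(np.array(o)/1e3))-ot).ravel()
s=least_squares(f,[.45,-.155,-.15]); print('ctl',s.x,s.fun.reshape(-1,2))
def face(p):
    Y=R.from_euler('z',p[2]).as_matrix()@R.from_euler('y',-.5).as_matrix()
    return lambda q:(np.array(q)/1e3)@Y.T+[p[0],p[1],.013]
# stand: p = x,y,yaw, track halflen, foot edge x, top edge x
def mod(p):
    F=face(p); h,a,b=p[3:6]
    return F([(105,h,0),(105,-h,0),(b,52,0),(b,-52,0),(a,52,12),(a,-52,12)])
T=[tp(136,190),tp(195,153),tp(38,158),tp(185,48)]
S=[sp(187,135),sp(260,157),sp(170,48),sp(348,95)]
def res(p):
    M=mod(p); return np.r_[(w2px('top',M[:4])-T).ravel(),(w2px('side',M[:4])-S).ravel()]
s=least_squares(res,[.47,.27,.67,16,-3,145]); print('stand',s.x);print(s.fun.reshape(-1,2))
p=s.x;F=face(p)
print('foot side mid',(w2px('top',F([(0,52,12),(0,-52,12)]))-[190,150])*6)
for v in(0,4,6,8,10): print(v,(w2px('top',F([(105,v,10)]))-[190,150])*6,(w2px('side',F([(105,v,10)]))-[265,115])*6)
E
```

```text
top 640 [ 0.4513 -0.1516  0.0196] ((450.0906677246094, -151.61428833007812), (62.740806579589844, 127.52438354492188), 81.5271987915039)
plane 670 0.0015914837110642182 tilt 0.474790151492378 yaw 0.6488457859091848 cent [0.534  0.3183 0.0528]
 rect ((531.3272094726562, 317.6044616699219), (131.78733825683594, 104.1249771118164), 37.98798370361328)
side 1023 [ 0.4512 -0.1567  0.0198] ((453.5511169433594, -152.78945922851562), (67.83324432373047, 124.98902893066406), 80.7446060180664)
plane 748 0.0016338912993737185 tilt 0.4770590557875463 yaw 0.6577710853569496 cent [0.534  0.3185 0.052 ]
 rect ((535.0782470703125, 318.8668518066406), (133.04742431640625, 105.49921417236328), 38.69365692138672)
ctl [ 0.4525 -0.1556 -0.1482] [[ 0.8384 -0.1776]
 [-0.6377 -0.0209]
 [-0.263  -0.182 ]
 [ 0.0592  0.3858]]
stand [  0.4751   0.2724   0.6625  20.6259  -3.     153.355 ]
[[-0.05    0.3499]
 [-0.1206 -1.0038]
 [-0.3475  0.6033]
 [ 0.0932 -0.2231]
 [ 0.1776  0.5015]
 [-0.5873  0.2848]
 [ 0.7022 -0.238 ]
 [-0.3241  0.2825]]
foot side mid [[209.3221 368.6767]
 [353.7806 256.7247]]
0 [[166.9901 174.0681]] [[217.1924 139.3295]]
4 [[161.2761 178.4706]] [[210.5291 137.3195]]
6 [[158.4189 180.6723]] [[207.2016 136.3157]]
8 [[155.5614 182.8743]] [[203.8769 135.3127]]
10 [[152.7039 185.0766]] [[200.5549 134.3105]]
```

```bash
cat >> h.py <<'E'
np.set_printoptions(precision=4,suppress=True)
S=np.array([.475,.272,.013]); RF=R.from_euler('z',.660)*R.from_euler('y',-.5)
FLIP=R.from_matrix(np.diag([-1.,1,-1]))
GX=-10.; GZ=4.  # TCP in controller frame (x,z mm)
def cmd(p,rot,tag=''):
    o=ctrl.get_obs(); r0=R.from_euler('xyz',o['eef_rot'])
    d=r0.inv().apply(np.array(p)-o['ee_pos'])*1e3; v=(r0.inv()*rot).as_rotvec()
    print(tag,'shift',d.round(1),'rot',v.round(3),'dist',np.linalg.norm(d).round(),'p',np.array(p).round(4))
def tcp_for(lip,th):
    "lip (mm, face frame), tilt th over face -> TCP pose"
    rc=R.from_euler('y',-th); p=np.array(lip,float)+rc.apply([GX+72,0,GZ])
    return S+RF.apply(p/1e3), RF*rc*FLIP
E
python3 - <<'E'
from h import *
rc=R.from_euler('z',-.15)
cmd([.442,-.152,.10],rc*FLIP,'above')
E
```

```text
above shift [-464.6 -498.1  105.4] rot [-0.001 -0.    -0.292] dist 689.0 p [ 0.442 -0.152  0.1  ]
```

Units first: shifts go in shares of 600 mm and turns go in shares of 120 degrees. So -498 mm / 600 = -0.83, -465 mm / 600 = -0.775, -0.292 rad / 2.0944 = -0.1394.

Request:
arm_command(plan=[[[-0.775,-0.83,0.1333,0,0,-0.1394,-1],[-0.775,-0.83,0.1333,0,0,-0.1394,-1],[-0.775,-0.83,0.1333,0,0,-0.1394,-1],[-0.775,-0.83,0.1333,0,0,-0.1394,-1],[-0.775,-0.83,0.1333,0,0,-0.1394,-1],[-0.775,-0.83,0.1333,0,0,-0.1394,-1],[-0.775,-0.83,0.1333,0,0,-0.1394,-1],[-0.775,-0.83,0.1333,0,0,-0.1394,-1],[-0.775,-0.83,0.1333,0,0,-0.1394,-1],[-0.775,-0.83,0.1333,0,0,-0.1394,-1],[-0.775,-0.83,0.1333,0,0,-0.1394,-1],[-0.775,-0.83,0.1333,0,0,-0.1394,-1]]])

```text
time_s: 1.3
ee_pos: [0.4164, -0.072, 0.1353]
eef_rot: [3.142, 0.0, 2.992]
force: [1.0, 0.4, 0.2]
grip_width: 0.0938
grip_force: 0.0
```

Request:
arm_command(plan=[[[0,0,0,0,0,0,-1]]])

```text
time_s: 1.4
ee_pos: [0.4168, -0.0741, 0.1347]
eef_rot: [-3.141, -0.001, 2.987]
force: [-0.3, -0.6, -0.1]
grip_width: 0.0943
grip_force: 0.0
```

```bash
python3 - <<'E'
from h import *
rc=R.from_euler('z',-.15)
cmd([.442,-.152,.05],rc*FLIP,'above')
cmd([.442,-.152,.004],rc*FLIP,'at')
E
```

```text
above shift [-37.  -73.1  84.7] rot [-0.    -0.001 -0.005] dist 118.0 p [ 0.442 -0.152  0.05 ]
at shift [-37.  -73.  130.7] rot [-0.    -0.001 -0.005] dist 154.0 p [ 0.442 -0.152  0.004]
```

To row units: 130 mm / 600 = 0.2167, 120 mm / 600 = 0.2.

Request:
arm_command(plan=[[[-0.0617,-0.1217,0.1,0,0,0,-1],[-0.0617,-0.1217,0.1,0,0,0,-1],[-0.0617,-0.1217,0.1,0,0,0,-1],[-0.0617,-0.1217,0.1583,0,0,0,-1],[-0.0617,-0.1217,0.2,0,0,0,-1],[-0.0617,-0.1217,0.2167,0,0,0,-1],[-0.0617,-0.1217,0.2167,0,0,0,-1],[-0.0617,-0.1217,0.2167,0,0,0,1],[-0.0617,-0.1217,0.2167,0,0,0,1],[-0.0617,-0.1217,0.2167,0,0,0,1],[-0.0617,-0.1217,0.2167,0,0,0,1],[-0.0617,-0.1217,0.2167,0,0,0,1]]], squeeze=30)

```text
time_s: 2.6
ee_pos: [0.4425, -0.1479, 0.0062]
eef_rot: [-3.141, 0.001, 2.992]
force: [-1.3, -2.0, 7.0]
grip_width: 0.0616
grip_force: 30.0
```

To row units: -170 mm / 600 = -0.2833, -150 mm / 600 = -0.25.

Request:
arm_command(plan=[[[0,0,-0.0833,0,0,0,1],[0,0,-0.1667,0,0,0,1],[0,0,-0.25,0,0,0,1],[0.0667,0,-0.2833,0,0,0,1],[0.1333,0.0333,-0.2833,0,0,0,1],[0.1333,0.0333,-0.2833,0,0,0,1]]])

```text
time_s: 3.2
ee_pos: [0.3628, -0.114, 0.1756]
eef_rot: [3.141, -0.0, 2.992]
force: [-0.1, 0.5, -1.7]
grip_width: 0.0616
grip_force: 30.0
```

```bash
python3 - <<'E'
from h import *
p,d=snap('side','side1'); o=ctrl.get_obs(); print(o['ee_pos'],o['eef_rot'],o['force'],o['grip_width'])
u=w2px('side',[o['ee_pos']])[0].astype(int); print(u)
x,y=max(u[0]-50,0),max(u[1]-50,0); c=cv2.resize(p[y:y+100,x:x+100],None,fx=5.5,fy=5.5,interpolation=cv2.INTER_CUBIC); cv2.imwrite('pics/c2.png',c); print(x,y)
pt,dt=snap('top','top1')
a,rot=tcp_for([60,0,60],.2); cmd(a,rot,'via')
a,rot=tcp_for([20,5,15],.2); cmd(a,rot,'pre')
E
```

```text
[ 0.3648 -0.115   0.176 ] [-3.1415  0.001   2.9922] [ 1.4973 -0.0972 -2.1907] 0.061814965225372116
[303 221]
253 171
via shift [-97.5 449.3  38.6] rot [-0.284 -0.66  -0.775] dist 461.0 p [0.5293 0.3141 0.1374]
pre shift [-84.5 443.   97.2] rot [-0.284 -0.66  -0.775] dist 461.0 p [0.5155 0.3098 0.0788]
```

View pics/c2.png

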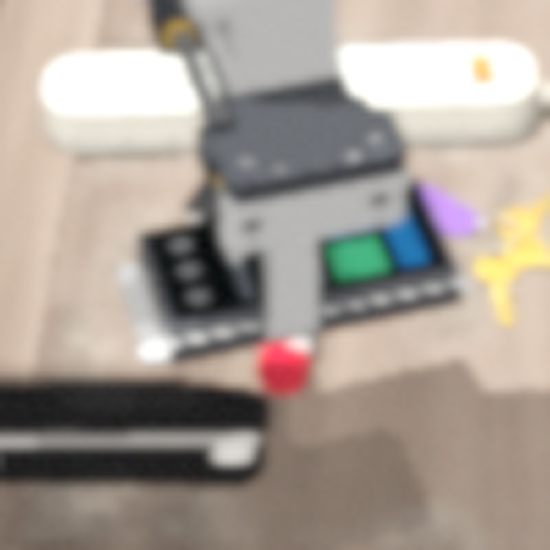

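```bash
python3 - <<'E'
from h import *
from scipy.optimize import least_squares
o=ctrl.get_obs(); r0=R.from_euler('xyz',o['eef_rot'])
q=np.array([(-72,-28,0),(67,-27,0),(-62,31,20),(62,31,20)])
m=np.array([(155,357),(464,292),(140,232),(416,185)])/5.5+[253,171]
def f(p): # GX,GZ,gy,pitch
    rc=r0*FLIP*R.from_euler('y',p[3]); c=o['ee_pos']-rc.apply(np.array([p[0],p[2],p[1]])/1e3)
    return (w2px('side',c+rc.apply(q/1e3))-m).ravel()
s=least_squares(f,[-10,4,0,0]);print(s.x,s.fun.reshape(-1,2))
# depth check of glass & case extents in top cloud / side cloud
for n,k in(('side','side1'),('top','top1')):
    P=cloud(n,np.load(f'pics/{k}.npy')).reshape(-1,3)
    L=(r0*FLIP).inv().apply(P-o['ee_pos'])*1e3
    a=L[(abs(L[:,1])<27)&(abs(L[:,0])<90)&(L[:,2]>5)&(L[:,2]<25)]
    print(n,len(a),a[:,0].min(),a[:,0].max(),'z by x',[(x,np.median(a[abs(a[:,0]-x)<8,2]).round(1)) for x in(-45,-30,25,40,55,65) if (abs(a[:,0]-x)<8).any()])
E
```

```text
[-20.2216  51.2525 -44.5128   0.0224] [[-0.227   0.5132]
 [-0.2975  0.8315]
 [ 0.8146 -0.3727]
 [-0.2925 -1.0088]]
side 611 -53.48591153372697 70.71293606575874 z by x [(-45, np.float64(14.0)), (-30, np.float64(14.2)), (25, np.float64(13.5)), (40, np.float64(13.8)), (55, np.float64(13.4)), (65, np.float64(12.6))]
top 151 -55.47764384812735 70.99835350736309 z by x [(-45, np.float64(14.0)), (-30, np.float64(14.4)), (55, np.float64(14.3)), (65, np.float64(13.8))]
```

```bash
sed -i 's/^GX=.*/GX=-8.5; GZ=6./' h.py; python3 - <<'E'
from h import *
a,rot=tcp_for([40,4,60],.2); cmd(a,rot,'via')
E
```

```text
via shift [-82.4 439.3  45.7] rot [-0.284 -0.66  -0.775] dist 449.0 p [0.5129 0.3065 0.1303]
```

To row units: 439 mm / 600 = 0.7317, 360 mm / 600 = 0.6, -0.775 rad / 2.0944 = -0.37.

Request:
arm_command(plan=[[[0,0.2,0,-0.0334,-0.0716,-0.0859,1],[-0.0333,0.4,0,-0.0668,-0.1432,-0.1719,1],[-0.0667,0.6,0,-0.1337,-0.3151,-0.37,1],[-0.1367,0.7317,0.0333,-0.1356,-0.3151,-0.37,1],[-0.1367,0.7317,0.05,-0.1356,-0.3151,-0.37,1],[-0.1367,0.7317,0.0667,-0.1356,-0.3151,-0.37,1],[-0.1367,0.7317,0.075,-0.1356,-0.3151,-0.37,1],[-0.1367,0.7317,0.075,-0.1356,-0.3151,-0.37,1],[-0.1367,0.7317,0.075,-0.1356,-0.3151,-0.37,1],[-0.1367,0.7317,0.075,-0.1356,-0.3151,-0.37,1],[-0.1367,0.7317,0.075,-0.1356,-0.3151,-0.37,1],[-0.1367,0.7317,0.075,-0.1356,-0.3151,-0.37,1]]])

```text
time_s: 4.5
ee_pos: [0.5127, 0.3054, 0.1303]
eef_rot: [3.14, 0.699, -2.484]
force: [0.2, -0.0, -2.5]
grip_width: 0.0617
grip_force: 30.0
```

Request:
arm_command(plan=[[[0,0,0,0,0,0,1]]])

```text
time_s: 4.6
ee_pos: [0.5129, 0.3051, 0.1311]
eef_rot: [3.14, 0.7, -2.484]
force: [0.6, -0.3, -2.2]
grip_width: 0.0617
grip_force: 30.0
```

```bash
cat >> h.py <<'E'
def where():
    "controller lip in face frame from TCP"
    o=ctrl.get_obs(); rc=R.from_euler('xyz',o['eef_rot'])*FLIP
    rf=RF.inv()*rc; p=RF.inv().apply(o['ee_pos']-S)*1e3
    print('lip',(p-rf.apply([GX+72,0,GZ])).round(1),'rotf',rf.as_euler('xyz').round(3),'F(face)',RF.inv().apply(o['force']).round(1),'t',o['time_s'],'w',o['grip_width'].round(4) if hasattr(o['grip_width'],'round') else o['grip_width'])
E
python3 - <<'E'
from h import *
where()
p,d=snap('side','side2')
cv2.imwrite('pics/c3.png',cv2.resize(p[95:195,240:360],None,fx=6,fy=6,interpolation=cv2.INTER_CUBIC))
a,rot=tcp_for([20,4,12],.2); cmd(a,rot,'pre')
E
```

```text
lip [39.6  3.  61. ] rotf [ 0.    -0.2   -0.002] F(face) [-0.8 -0.5 -2.1] t 4.6 w 0.06166944010670244
pre shift [29.2  1.  44.2] rot [-0.     0.001 -0.002] dist 53.0 p [0.5172 0.3098 0.0786]
```

View pics/c3.png

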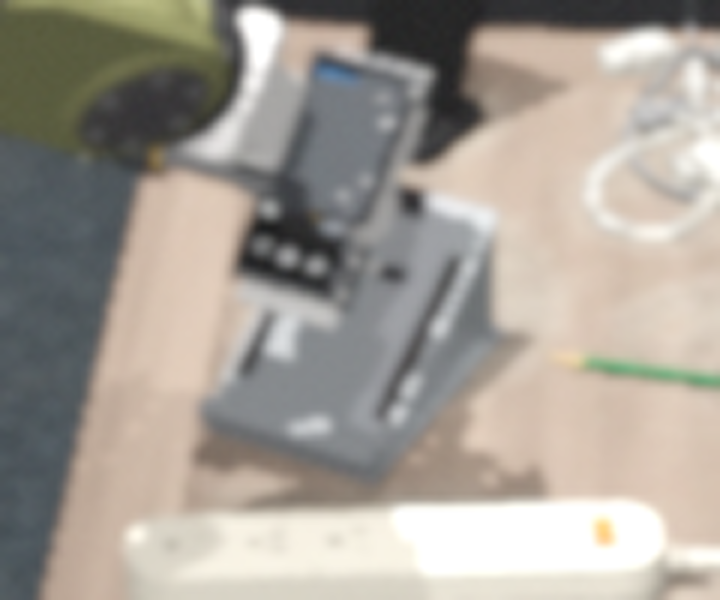

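The picture shows the controller held tilted above the face, with its lip at crop (235-335, 290-320). I'm moving it to just before the slot and lowering until contact.

To row units: 44 mm / 600 = 0.0733, 29 mm / 600 = 0.0483.

Request:
arm_command(plan=[[[0.0483,0.0017,0.0733,0,0,0,1],[0.0483,0.0017,0.0733,0,0,0,1],[0.0483,0.0017,0.0733,0,0,0,1]]])

```text
time_s: 4.95
ee_pos: [0.5166, 0.313, 0.082]
eef_rot: [-3.134, 0.691, -2.475]
force: [0.6, -0.1, -1.2]
grip_width: 0.0615
grip_force: 30.0
```

```bash
python3 - <<'E'
from h import *
where()
o=ctrl.get_obs(); rc=R.from_euler('xyz',o['eef_rot'])*FLIP
q=o['ee_pos']+rc.apply((np.array([(-72,28,4),(-72,-28,4),(-72,-28,0)])-[GX,0,GZ])/1e3)
p,d=snap('side','side3'); x,y=265,120
c=cv2.resize(p[y:y+70,x:x+90],None,fx=8,fy=8,interpolation=cv2.INTER_CUBIC)
print((w2px('side',q)-[x,y])*8, (w2px('side',S+RF.apply(np.array([(0,52,12),(0,-52,12),(5.5,52,12),(5.5,-52,12),(5.5,-30,0)])/1e3))-[x,y])*8)
cv2.imwrite('pics/c4.png',c)
for t in([20,4,4],[20,4,1]):
    a,rot=tcp_for(t,.2); cmd(a,rot,t)
E
```

```text
lip [22.8  6.6 14.9] rotf [-0.005 -0.191  0.005] F(face) [-0.2 -0.4 -1.3] t 4.95 w 0.06146031250681032
[[118.754  293.1634]
 [244.1761 332.8112]
 [247.8026 335.5289]] [[ 61.7595 336.3087]
 [294.8215 412.8491]
 [ 67.7684 324.2151]
 [300.733  400.4102]
 [258.9931 397.0164]]
[20, 4, 4] shift [ 6.2 -2.7 10.2] rot [-0.004 -0.007  0.005] dist 12.0 p [0.5202 0.3122 0.0716]
[20, 4, 1] shift [ 6.8 -2.7 13.2] rot [-0.004 -0.007  0.005] dist 15.0 p [0.5213 0.313  0.069 ]
```

View pics/c4.png

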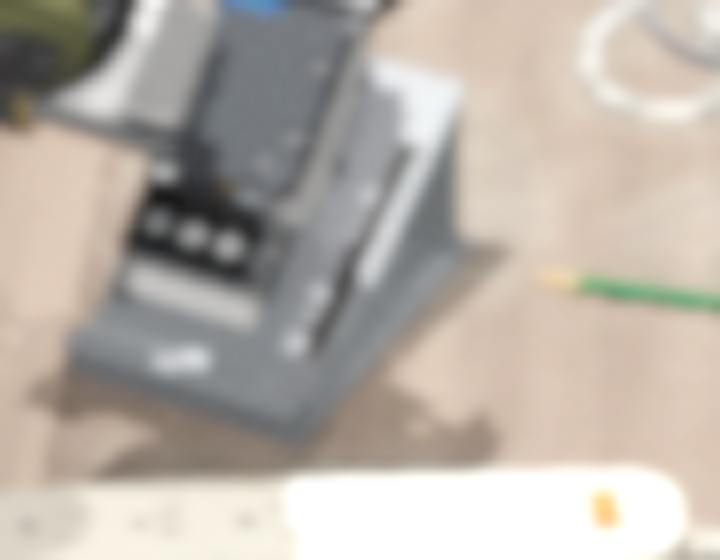

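To row units: 9.8 mm / 600 = 0.0163, 8 mm / 600 = 0.0133.

Request:
arm_command(plan=[[[0.0017,0,0.01,0,0,0,1],[0.0025,0,0.0133,0,0,0,1],[0.0033,0,0.0163,0,0,0,1],[0.0033,0,0.0163,0,0,0,1],[0.0033,0,0.0163,0,0,0,1]]])

```text
time_s: 5.5
ee_pos: [0.5206, 0.3176, 0.0751]
eef_rot: [-3.137, 0.689, -2.484]
force: [0.1, -0.6, -1.9]
grip_width: 0.0617
grip_force: 30.0
```

```bash
python3 - <<'E'
from h import *
where()
E
```

```text
lip [24.7  8.1  6. ] rotf [-0.006 -0.189 -0.002] F(face) [-1.2 -0.6 -1.5] t 5.5 w 0.06166407774767494
```

```bash
python3 - <<'E'
from h import *
o=ctrl.get_obs(); print(o['qpos'],o['joint_vel'],o['tau'],o['force'],o['moment'])
E
```

```text
[ 0.4244  0.3381  1.9907  0.8121  0.1971 -2.5546] [-0.0007  0.0009  0.0014  0.0031  0.0005  0.0021] [  0.0239 -47.6104 -27.3419   0.2965  -1.1225  -0.0201] [ 0.0718 -0.6432 -1.9418] [-0.2189  0.451  -0.0025]
```

Request:
arm_command(plan=[[[0,0,0,0,0,0,1],[0,0,0,0,0,0,1],[0,0,0,0,0,0,1]]])

```text
time_s: 5.8
ee_pos: [0.5206, 0.3176, 0.0749]
eef_rot: [-3.137, 0.689, -2.485]
force: [1.3, 0.1, -2.6]
grip_width: 0.0615
grip_force: 30.0
```

```bash
python3 - <<'E'
from h import *
where()
o=ctrl.get_obs(); print(o['qpos'],o['joint_vel'],o['moment'])
E
```

```text
lip [24.5  8.2  5.9] rotf [-0.006 -0.189 -0.003] F(face) [-0.3 -0.7 -2.8] t 5.8 w 0.061533990753348033
[ 0.4244  0.3384  1.9908  0.8125  0.197  -2.5541] [-0.0002 -0.0002  0.0007 -0.0002 -0.0009  0.    ] [-0.2192  0.4728 -0.0214]
```

```bash
cat >> h.py <<'E'
def wrist(q):
    return R.from_euler('z',q[0])*R.from_euler('y',q[1]+q[2])*R.from_euler('z',q[3])*R.from_euler('y',q[4])
E
python3 - <<'E'
from h import *
o=ctrl.get_obs(); q=o['qpos']; r0=R.from_euler('xyz',o['eef_rot'])
for q0,e in((q,o['eef_rot']),(np.array([1.062,.3,1.521,0,1.321,-.067]),np.array([3.14,0,2.7]))):
    x=(wrist(q0).inv()*R.from_euler('xyz',e)); print(x.as_rotvec(),q0[5])
# analytic
c=None
x=(wrist(q).inv()*r0).as_euler('ZYX')[0]-(-q[5]); 
for yaw in(0,.04,.08,-.08):
  for th in(.2,.17,.15,.12,.08,0):
    rot=RF*R.from_euler('z',yaw)*R.from_euler('y',-th)*FLIP
    B=(R.from_euler('z',q[0])*R.from_euler('y',q[1]+q[2])).inv()*rot
    a=B.as_euler('ZYZ'); print(yaw,th,a.round(3))
E
```

```text
[-0.      0.     -0.9833] -2.554068314423739
[-0.0016 -0.0015  1.5036] -0.067
0 0.2 [ 0.88   0.196 -1.052]
0 0.17 [ 0.756  0.213 -0.931]
0 0.15 [ 0.684  0.225 -0.861]
0 0.12 [ 0.591  0.246 -0.77 ]
0 0.08 [ 0.489  0.276 -0.671]
0 0 [ 0.34   0.342 -0.529]
0.04 0.2 [ 0.899  0.203 -1.109]
0.04 0.17 [ 0.774  0.218 -0.988]
0.04 0.15 [ 0.701  0.23  -0.916]
0.04 0.12 [ 0.604  0.249 -0.823]
0.04 0.08 [ 0.498  0.278 -0.719]
0.04 0 [ 0.34   0.342 -0.569]
0.08 0.2 [ 0.915  0.211 -1.165]
0.08 0.17 [ 0.791  0.224 -1.043]
0.08 0.15 [ 0.716  0.235 -0.971]
0.08 0.12 [ 0.617  0.253 -0.875]
0.08 0.08 [ 0.506  0.28  -0.767]
0.08 0 [ 0.34   0.342 -0.609]
-0.08 0.2 [ 0.834  0.183 -0.928]
-0.08 0.17 [ 0.714  0.203 -0.811]
-0.08 0.15 [ 0.646  0.217 -0.745]
-0.08 0.12 [ 0.561  0.24  -0.661]
-0.08 0.08 [ 0.469  0.272 -0.573]
-0.08 0 [ 0.34   0.342 -0.449]
```

```bash
python3 - <<'E'
from h import *
a,rot=tcp_for([14,5,8],.16); cmd(a,rot,'meas-based')
a0,r0=tcp_for([20,4,2.2],.2); print('cmd-based',r0.inv().apply(a-a0)*1e3,(r0.inv()*rot).as_rotvec())
E
```

```text
meas-based shift [ 9.8 -3.1 -2.3] rot [-0.006  0.029 -0.003] dist 11.0 p [0.5153 0.3096 0.0704]
cmd-based [ 4.539   1.     -4.3323] [-0.    0.04  0.  ]
```

To row units: 4.5 mm / 600 = 0.0075, -4.3 mm / 600 = -0.0072, 0.04 rad / 2.0944 = 0.0191.

Request:
arm_command(plan=[[[0.0075,0.0017,-0.0072,0,0.0191,0,1],[0.0075,0.0017,-0.0072,0,0.0191,0,1],[0.0075,0.0017,-0.0072,0,0.0191,0,1],[0.0075,0.0017,-0.0072,0,0.0191,0,1]]])

```text
time_s: 6.2
ee_pos: [0.5151, 0.3147, 0.0752]
eef_rot: [-3.138, 0.649, -2.486]
force: [0.1, 0.2, -2.9]
grip_width: 0.0617
grip_force: 30.0
```

```bash
python3 - <<'E'
from h import *
where(); print(ctrl.get_obs()['qpos'])
a,rot=tcp_for([14,5,8],.16); cmd(a,rot,'meas-based')
E
```

```text
lip [18.7  9.4 11.5] rotf [-0.005 -0.149 -0.003] F(face) [-1.2  0.1 -2.7] t 6.2 w 0.06169056730612756
[ 0.4278  0.3282  1.9826  0.6112  0.2347 -2.3519]
meas-based shift [ 5.2 -4.2  2.1] rot [-0.006 -0.011 -0.003] dist 7.0 p [0.5153 0.3096 0.0704]
```

To row units: 6 mm / 600 = 0.01, 5 mm / 600 = 0.0083, -0.006 rad / 2.0944 = -0.0029.

Request:
arm_command(plan=[[[0.01,-0.0067,0.005,-0.0024,-0.0029,-0.0014,1],[0.01,-0.0067,0.0083,-0.0024,-0.0029,-0.0014,1],[0.01,-0.0067,0.0083,-0.0024,-0.0029,-0.0014,1],[0.01,-0.0067,0.0083,-0.0024,-0.0029,-0.0014,1]]])

```text
time_s: 6.6
ee_pos: [0.5162, 0.3105, 0.0678]
eef_rot: [-3.14, 0.655, -2.482]
force: [0.4, 1.1, -2.5]
grip_width: 0.0617
grip_force: 30.0
```

```bash
python3 - <<'E'
from h import *
where(); print(ctrl.get_obs()['qpos'][5])
a,rot=tcp_for([12,5,1],.155); cmd(a,rot)
E
```

```text
lip [13.8  5.2  5.5] rotf [-0.001 -0.155 -0.   ] F(face) [-0.4  0.6 -2.7] t 6.6 w 0.06165707342713893
-2.4769507892646145
 shift [ 2.5 -0.2  4.1] rot [-0.001 -0.    -0.   ] dist 5.0 p [0.5168 0.3107 0.0631]
```

Request:
arm_command(plan=[[[0.0017,0,0.0033,0,0,0,1],[0.0025,0,0.0067,0,0,0,1],[0.0025,0,0.0083,0,0,0,1],[0.0025,0,0.0083,0,0,0,1]]])

```text
time_s: 7.0
ee_pos: [0.5176, 0.3115, 0.0627]
eef_rot: [-3.14, 0.654, -2.482]
force: [-0.1, -0.7, -2.5]
grip_width: 0.0614
grip_force: 30.0
```

```bash
python3 - <<'E'
from h import *
where()
E
```

```text
lip [12.8  5.1  0.2] rotf [-0.001 -0.154 -0.   ] F(face) [-1.6 -0.5 -2. ] t 7.0 w 0.06140174200203364
```

Still no contact. I'll go down a further 3 mm.

To row units: 3 mm / 600 = 0.005, 2 mm / 600 = 0.0033.

Request:
arm_command(plan=[[[0.0003,0,0.0017,0,0,0,1],[0.0005,0,0.0033,0,0,0,1],[0.0008,0,0.005,0,0,0,1],[0.0008,0,0.005,0,0,0,1]]])

```text
time_s: 7.4
ee_pos: [0.5189, 0.3125, 0.0604]
eef_rot: [-3.14, 0.655, -2.482]
force: [-1.1, -1.3, 2.9]
grip_width: 0.0622
grip_force: 30.0
```

```bash
python3 - <<'E'
from h import *
where()
E
```

```text
lip [13.1  5.  -2.6] rotf [-0.001 -0.155 -0.   ] F(face) [-0.1 -0.3  3.4] t 7.4 w 0.0621891608131896
```

Request:
arm_command(plan=[[[0,0,-0.0025,0,0,0,1],[0.0067,0,-0.0035,0,0,0,1],[0.0117,0,-0.0042,0,0,0,1],[0.015,0,-0.0047,0,0,0,1],[0.0167,0,-0.005,0,0,0,1],[0.0167,0,-0.005,0,0,0,1]]])

```text
time_s: 8.0
ee_pos: [0.511, 0.3074, 0.0578]
eef_rot: [-3.139, 0.652, -2.482]
force: [-0.3, 0.2, -2.8]
grip_width: 0.0617
grip_force: 30.0
```

```bash
python3 - <<'E'
from h import *
where()
E
```

```text
lip [ 3.6  5.9 -0.3] rotf [-0.003 -0.152 -0.001] F(face) [-1.5  0.3 -2.4] t 8.0 w 0.06171046878426982
```

To row units: 4 mm / 600 = 0.0067, 3 mm / 600 = 0.005.

Request:
arm_command(plan=[[[0.0017,0,0,0,0,0,1],[0.0033,0,0,0,0,0,1],[0.005,0,0,0,0,0,1],[0.0067,0,0,0,0,0,1],[0.0067,0,0,0,0,0,1]]])

```text
time_s: 8.5
ee_pos: [0.5085, 0.3062, 0.0564]
eef_rot: [-3.138, 0.649, -2.483]
force: [0.2, 0.7, -1.8]
grip_width: 0.062
grip_force: 30.0
```

```bash
python3 - <<'E'
from h import *
where()
E
```

```text
lip [ 0.5  6.5 -0.1] rotf [-0.004 -0.149 -0.001] F(face) [-0.3  0.4 -1.9] t 8.5 w 0.06200610558836503
```

To row units: 4 mm / 600 = 0.0067, 3 mm / 600 = 0.005.

Request:
arm_command(plan=[[[0.0017,0,0.0003,0,0,0,1],[0.0033,0,0.0003,0,0,0,1],[0.005,0,0.0003,0,0,0,1],[0.0067,0,0.0003,0,0,0,1],[0.0067,0,0.0003,0,0,0,1]]])

```text
time_s: 9.0
ee_pos: [0.5071, 0.3054, 0.0558]
eef_rot: [-3.136, 0.649, -2.483]
force: [4.3, 3.3, -0.3]
grip_width: 0.0617
grip_force: 30.0
```

```bash
python3 - <<'E'
from h import *
where(); print(ctrl.get_obs()['qpos'])
E
```

```text
lip [-1.2  6.8  0.2] rotf [-0.007 -0.149 -0.001] F(face) [ 4.6 -0.  -2.8] t 9.0 w 0.06169000641400523
[ 0.4163  0.3476  2.0201  0.7986  0.1958 -2.5539]
```

```bash
sed -i '/^FLIP=/i S=S+RF.apply([-.0008,0,-.002])' h.py; python3 - <<'E'
from h import *
where()
for n in('top','side'):
    g=cv2.cvtColor(cv2.imread(f'pics/{n}0.png'),cv2.COLOR_BGR2GRAY).astype(np.float32)
    ys=np.arange(-26,27,2.)
    for z in(0,5,10):
        Q=S+RF.apply(np.array([(105,v,z) for v in ys])/1e3); u=w2px(n,Q).astype(np.float32)
        v=cv2.remap(g,u[:,0].copy(),u[:,1].copy(),cv2.INTER_CUBIC).ravel()
        print(n,z,' '.join(f'{int(a)}:{int(b)}' for a,b in zip(ys,v)))
a,rot=tcp_for([.6,6,1.5],.115); cmd(a,rot,'rot')
E
```

```text
lip [-0.4  6.8  2.2] rotf [-0.007 -0.149 -0.001] F(face) [ 4.6 -0.  -2.8] t 9.0 w 0.06169000641400523
top 0 -26:220 -24:220 -22:215 -20:197 -18:164 -16:128 -14:112 -12:102 -10:99 -8:89 -6:93 -4:126 -2:180 0:225 2:238 4:246 6:251 8:252 10:253 12:249 14:229 16:178 18:129 20:132 22:171 24:202 26:217
top 5 -26:219 -24:219 -22:216 -20:197 -18:175 -16:150 -14:144 -12:136 -10:137 -8:130 -6:125 -4:151 -2:194 0:221 2:233 4:244 6:252 8:251 10:254 12:251 14:222 16:185 18:154 20:160 22:186 24:211 26:221
top 10 -26:219 -24:218 -22:217 -20:201 -18:188 -16:175 -14:175 -12:174 -10:176 -8:164 -6:160 -4:177 -2:198 0:218 2:228 4:241 6:249 8:248 10:249 12:244 14:214 16:189 18:178 20:186 22:205 24:218 26:221
side 0 -26:236 -24:235 -22:233 -20:225 -18:215 -16:204 -14:193 -12:187 -10:186 -8:185 -6:189 -4:196 -2:208 0:216 2:220 4:216 6:211 8:210 10:214 12:220 14:222 16:217 18:209 20:205 22:206 24:214 26:222
side 5 -26:234 -24:231 -22:222 -20:210 -18:193 -16:179 -14:167 -12:165 -10:164 -8:172 -6:187 -4:206 -2:218 0:224 2:219 4:214 6:213 8:217 10:221 12:218 14:209 16:199 18:194 20:199 22:211 24:220 26:228
side 10 -26:230 -24:221 -22:208 -20:191 -18:176 -16:165 -14:161 -12:163 -10:171 -8:190 -6:210 -4:225 -2:229 0:226 2:222 4:221 6:224 8:226 10:220 12:208 14:197 16:193 18:199 20:212 22:222 24:229 26:230
rot shift [-1.  -0.7  3.1] rot [-0.007  0.034 -0.001] dist 3.0 p [0.5096 0.3065 0.054 ]
```

To row units: 3 mm / 600 = 0.005, 2 mm / 600 = 0.0033, -0.007 rad / 2.0944 = -0.0033.

Request:
arm_command(plan=[[[-0.0008,-0.0017,0.0033,-0.0019,0.0095,-0.0005,1],[-0.0017,-0.0028,0.005,-0.0033,0.0167,-0.0005,1],[-0.0017,-0.0028,0.005,-0.0033,0.0167,-0.0005,1],[-0.0017,-0.0028,0.005,-0.0033,0.0167,-0.0005,1]]])

```text
time_s: 9.4
ee_pos: [0.5095, 0.3055, 0.0534]
eef_rot: [3.141, 0.613, -2.482]
force: [1.9, 1.0, 1.5]
grip_width: 0.0613
grip_force: 30.0
```

```bash
python3 - <<'E'
from h import *
where(); print(ctrl.get_obs()['qpos'][3:])
a,rot=tcp_for([.6,5,.5],.09); cmd(a,rot,'rot')
a,rot=tcp_for([.6,5,.5],.075); cmd(a,rot,'rot')
E
```

```text
lip [-0.3  5.3  1.4] rotf [ 0.001 -0.113 -0.   ] F(face) [ 2.6 -0.4  0.3] t 9.4 w 0.061312937872687615
[ 0.641   0.2381 -2.4005]
rot shift [-0.9 -0.3  2.5] rot [ 0.001  0.023 -0.   ] dist 3.0 p [0.5114 0.3066 0.0519]
rot shift [-1.  -0.3  3.4] rot [ 0.001  0.038 -0.   ] dist 4.0 p [0.5119 0.307  0.0512]
```

To row units: 2.5 mm / 600 = 0.0042, 1.2 mm / 600 = 0.002, 0.023 rad / 2.0944 = 0.011.

Request:
arm_command(plan=[[[-0.0007,-0.0003,0.002,0,0.0057,0,1],[-0.0013,-0.0005,0.0042,0,0.011,0,1],[-0.0013,-0.0005,0.0042,0,0.011,0,1]]])

```text
time_s: 9.7
ee_pos: [0.5109, 0.3064, 0.0513]
eef_rot: [3.14, 0.589, -2.482]
force: [1.0, -0.1, -0.9]
grip_width: 0.0616
grip_force: 30.0
```

```bash
python3 - <<'E'
from h import *
where(); o=ctrl.get_obs();print(o['qpos'][3:],RF.inv().apply(o['moment']))
E
```

```text
lip [-0.1  5.2  0.3] rotf [ 0.001 -0.089 -0.   ] F(face) [ 0.2 -0.7 -1.1] t 9.7 w 0.061605383342964185
[ 0.5452  0.2633 -2.3035] [0.0651 0.3542 0.0233]
```

To row units: 1.4 mm / 600 = 0.0023, 0.7 mm / 600 = 0.0012, 0.024 rad / 2.0944 = 0.0115.

Request:
arm_command(plan=[[[-0.0003,0,0.0012,0,0.0057,0,1],[-0.0007,0,0.0023,0,0.0115,0,1],[-0.0007,0,0.0023,0,0.0115,0,1]]])

```text
time_s: 10.0
ee_pos: [0.5115, 0.307, 0.0503]
eef_rot: [3.14, 0.564, -2.482]
force: [-3.4, -3.3, 1.4]
grip_width: 0.0618
grip_force: 30.0
```

```bash
python3 - <<'E'
from h import *
where(); o=ctrl.get_obs();print(o['qpos'][3:],RF.inv().apply(o['moment']))
E
```

```text
lip [-0.2  5.3  0.6] rotf [ 0.002 -0.064 -0.   ] F(face) [-3.5 -0.5  3.5] t 10.0 w 0.06183048777899278
[ 0.4639  0.2915 -2.221 ] [-0.0491  0.7277 -0.075 ]
```

To row units: 3 mm / 600 = 0.005, 2 mm / 600 = 0.0033.

Request:
arm_command(plan=[[[0,0.0017,-0.0005,0,0,0,1],[0,0.0033,-0.0005,0,0,0,1],[0,0.005,-0.0005,0,0,0,1],[0,0.005,-0.0005,0,0,0,1]]])

```text
time_s: 10.4
ee_pos: [0.5099, 0.3091, 0.0506]
eef_rot: [3.14, 0.565, -2.483]
force: [0.8, -6.6, -2.8]
grip_width: 0.0617
grip_force: 30.0
```

```bash
python3 - <<'E'
from h import *
where(); o=ctrl.get_obs();print(o['qpos'][3:],RF.inv().apply(o['moment']))
E
```

```text
lip [0.  8.  0.7] rotf [ 0.001 -0.065 -0.001] F(face) [-4.3 -5.7 -0.8] t 10.4 w 0.06169598320125787
[ 0.4537  0.2886 -2.2053] [-0.8867  1.0211 -0.3869]
```

To row units: -5 mm / 600 = -0.0083, -4 mm / 600 = -0.0067.

Request:
arm_command(plan=[[[0,-0.0033,0,0,0,0,1],[0,-0.0067,0,0,0,0,1],[0,-0.0083,0,0,0,0,1],[0,-0.0083,0,0,0,0,1]]])

```text
time_s: 10.8
ee_pos: [0.5125, 0.3058, 0.0506]
eef_rot: [3.14, 0.564, -2.481]
force: [-6.2, 2.5, -2.1]
grip_width: 0.0617
grip_force: 30.0
```

```bash
python3 - <<'E'
from h import *
where(); o=ctrl.get_obs();print(RF.inv().apply(o['moment']))
E
```

```text
lip [0.  3.7 0.8] rotf [ 0.002 -0.064  0.001] F(face) [-3.9  5.8 -0.2] t 10.8 w 0.06166821087863469
[1.3498 0.7989 0.3984]
```

To row units: -60 mm / 600 = -0.1, -20 mm / 600 = -0.0333.

Request:
arm_command(plan=[[[0,0.0033,0,0,0,0,1],[0,0.0033,0,0,0,0,1],[0,0.0033,0,0,0,0,-0.2],[0,0.0033,0,0,0,0,-0.6],[0,0.0033,0,0,0,0,-0.6],[0,0.0033,0,0,0,0,-0.6],[0,0.0033,-0.0333,0,0,0,-0.6],[0,0.0033,-0.1,0,0,0,-0.6],[0,0.0033,-0.1,0,0,0,-0.6]]])

```text
time_s: 11.7
ee_pos: [0.487, 0.2871, 0.1055]
eef_rot: [-3.141, 0.571, -2.481]
force: [0.2, 0.9, -1.0]
grip_width: 0.0751
grip_force: 0.0
```

```bash
cat >> h.py <<'E'
def glass(n,f,lo=30,hi=125):
    p,d=snap(n,f); L=RF.inv().apply((cloud(n,d).reshape(-1,3))-S)*1e3
    m=(L[:,0]>lo)&(L[:,0]<hi)&(abs(L[:,1]-5.5)<25)&(L[:,2]>8)&(L[:,2]<40); Q=L[m]
    for _ in range(5):
        A=np.c_[Q[:,:2],np.ones(len(Q))];k=np.linalg.lstsq(A,Q[:,2],rcond=None)[0];r=A@k-Q[:,2];Q=Q[abs(r)<3]
    print(n,len(Q),'slope x,y',k[:2],'z at 72',k[2]+72*k[0]+5.5*k[1])
E
python3 - <<'E'
from h import *
where(); glass('side','side4'); glass('top','top4')
p=cv2.imread('pics/side4.png'); q=cv2.imread('pics/top4.png')
f=lambda a,x,y:cv2.resize(a[y:y+80,x:x+80],None,fx=5,fy=5,interpolation=cv2.INTER_CUBIC)
cv2.imwrite('pics/c5.png',np.hstack([f(p,260,110),f(q,185,145)]))
rot=RF*R.from_euler('y',-.07)*FLIP
for z in(40,26): cmd(S+RF.apply(np.array([122,5.8,z])/1e3),rot,f'press{z}')
E
```

```text
lip [-1.3  4.5 63.7] rotf [-0.    -0.071  0.   ] F(face) [ 0.2  0.6 -1.3] t 11.7 w 0.07512151331434766
side 184 slope x,y [ 0.0688 -0.01  ] z at 72 24.871502107395017
top 267 slope x,y [ 0.0553 -0.0021] z at 72 26.066704010734494
press40 shift [-59.4   1.   35.6] rot [ 0.001 -0.002 -0.   ] dist 69.0 p [0.5411 0.3306 0.1045]
press26 shift [-58.4   1.   49.5] rot [ 0.001 -0.002 -0.   ] dist 77.0 p [0.5464 0.3347 0.0922]
```

View pics/c5.png

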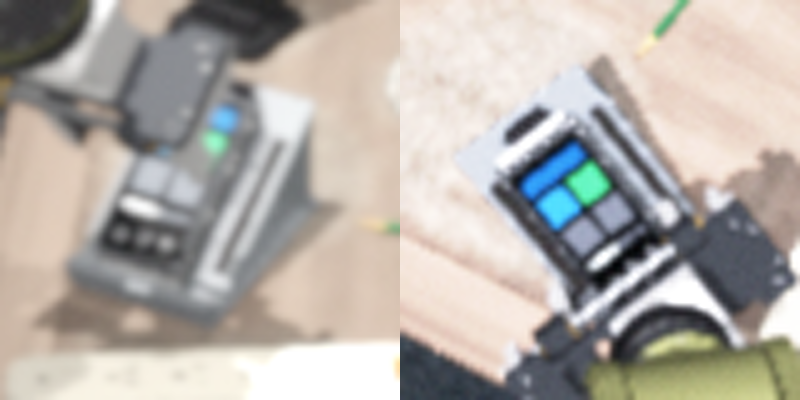

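The picture shows the controller square on the stand, its upper ledge resting against the catch (right half, about 525,130). The measured tilt is about 0.06 rad, so the pin is in the hole. Next I press the upper end.

To row units: -59 mm / 600 = -0.0983, 35 mm / 600 = 0.0583.

Request:
arm_command(plan=[[[-0.0333,0.0017,0,0,0,0,1],[-0.0983,0.0017,0,0,0,0,1],[-0.0983,0.0017,0.0333,0,0,0,1],[-0.0983,0.0017,0.0583,0,0,0,1],[-0.0983,0.0017,0.0583,0,0,0,1],[-0.0983,0.0017,0.0583,0,0,0,1],[-0.0983,0.0017,0.0583,0,0,0,1],[-0.0983,0.0017,0.0583,0,0,0,1]]], squeeze=10)

```text
time_s: 12.6
ee_pos: [0.5401, 0.3301, 0.1042]
eef_rot: [3.14, 0.566, -2.482]
force: [-0.8, 0.6, 0.1]
grip_width: 0.0146
grip_force: 0.0
```

```bash
python3 - <<'E'
from h import *
where(); o=ctrl.get_obs(); print(RF.inv().apply(o['ee_pos']-S)*1e3,o['qpos'])
E
```

```text
lip [58.   6.  30.1] rotf [ 0.001 -0.066 -0.   ] F(face) [-0.2  1.   0.1] t 12.6 w 0.014601955462310485
[120.9202   5.9496  40.2656] [ 0.4401  0.3434  1.8321  0.289   0.4271 -2.0213]
```

To row units: 17 mm / 600 = 0.0283, 16 mm / 600 = 0.0267.

Request:
arm_command(plan=[[[0,0,0.015,0,0,0,1],[0,0,0.02,0,0,0,1],[0,0,0.0217,0,0,0,1],[0,0,0.0233,0,0,0,1],[0,0,0.025,0,0,0,1],[0,0,0.0267,0,0,0,1],[0,0,0.0283,0,0,0,1]]], squeeze=10)

```text
time_s: 13.3
ee_pos: [0.5473, 0.3358, 0.089]
eef_rot: [3.14, 0.565, -2.482]
force: [0.2, -0.7, -0.0]
grip_width: 0.0005
grip_force: 0.0
```

```bash
python3 - <<'E'
from h import *
where(); o=ctrl.get_obs(); print(RF.inv().apply(o['ee_pos']-S)*1e3)
E
```

```text
lip [58.7  6.1 12.4] rotf [ 0.001 -0.065 -0.   ] F(face) [-0.2 -0.7  0.1] t 13.3 w 0.00045920914515415093
[121.6404   6.0715  22.5564]
```

To row units: 4 mm / 600 = 0.0067, 3 mm / 600 = 0.005.

Request:
arm_command(plan=[[[0,0,0.0017,0,0,0,1],[0,0,0.0033,0,0,0,1],[0,0,0.005,0,0,0,1],[0,0,0.0067,0,0,0,1],[0,0,0.0067,0,0,0,1]]])

```text
time_s: 13.8
ee_pos: [0.5482, 0.3365, 0.0876]
eef_rot: [3.14, 0.565, -2.481]
force: [-32.8, -25.0, 36.9]
grip_width: 0.0005
grip_force: 26.3
```

```bash
python3 - <<'E'
from h import *
where(); o=ctrl.get_obs(); print(RF.inv().apply(o['ee_pos']-S)*1e3)
E
```

```text
lip [59.   6.1 10.7] rotf [ 0.002 -0.065  0.   ] F(face) [-18.5   0.4  52.1] t 13.8 w 0.0004808281001865901
[122.0234   6.0786  20.8024]
```

To row units: -200 mm / 600 = -0.3333, -160 mm / 600 = -0.2667.

Request:
arm_command(plan=[[[0,0,-0.0167,0,0,0,1],[0.0167,0,-0.1,0,0,0,1],[0.0667,0,-0.1833,0,0,0,1],[0.1,0,-0.2667,0,0,0,1],[0.1,0,-0.3333,0,0,0,1],[0.1,0,-0.3333,0,0,0,1]]])

```text
time_s: 14.4
ee_pos: [0.4241, 0.2393, 0.2284]
eef_rot: [-3.139, 0.574, -2.481]
force: [0.0, 0.3, -0.5]
grip_width: 0.0004
grip_force: 0.0
```

```bash
python3 - <<'E'
from h import *
where(); glass('side','side5'); glass('top','top5')
p=cv2.imread('pics/side5.png'); q=cv2.imread('pics/top5.png')
f=lambda a,x,y:cv2.resize(a[y:y+80,x:x+80],None,fx=5,fy=5,interpolation=cv2.INTER_CUBIC)
cv2.imwrite('pics/c6.png',np.hstack([f(p,260,110),f(q,185,145)]))
E
```

```text
lip [-11.7   5.3 209.2] rotf [-0.002 -0.074  0.001] F(face) [-0.1  0.2 -0.6] t 14.4 w 0.00044225255352358284
side 295 slope x,y [-0.0004 -0.0104] z at 72 20.728674369691817
top 242 slope x,y [-0.0168  0.0083] z at 72 21.322323956850514
```

View pics/c6.png

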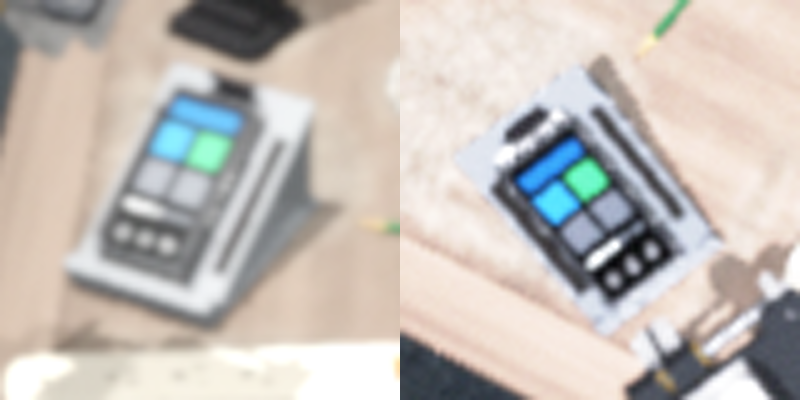

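The controller lies flat: its slope on the face is about 0 and the glass is 20 to 21 mm above it. The catch (530,125) is over the ledge and the hand is clear, so I'm handing in.

```bash
python3 -c "
from station import ctrl
print(ctrl.hand_in())"
```

```text
the job is handed in; nothing more can be done
None
```

The controller is back on its stand, with its lip hooked under the bar, the pin in its hole, and the catch snapped over the ledge; the last pictures show it lying flat. I handed it in at about 14.5 s of the 51 s allowed, and the hand-in returned no verdict. One risk: joint 6 twice read about -2.554 against its listed limit of -2.55.

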